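Cap the cuvette and hold it in the light path

ROBOT

A 6-joint arm with a two-finger parallel gripper is mounted at the origin on the work surface. World frame = base frame: x ahead of the robot, y to its left, z up, the work surface at z = 0. Lengths are in m, angles in rad, forces in N, time in s.
With the tool pointing down it reaches from about 0.425 to 0.95 m from the base axis. Payload 3.5 kg.
Tool frame: the origin (TCP) lies between the finger pads; the fingertips stand 19 mm ahead of it and the grasp point (between the pads) is the TCP; z points along the fingers, y is the line along which they close (so a half turn about z gives the same grasp; the last joint's range is limited). The gripper opens to 85 mm and grips with 20 to 120 N. Pads are 22 mm wide; open, the fingers measure 114 mm over their backs; the gripper's body (76 mm by 85 mm) begins 54 mm behind the grasp point. The pads swing forward as they close: fully open they stand 13 mm farther back than shut.
Start: joints at [1.138, 0.286, 1.577, -0, 1.279, -0.15], TCP at [0.188, 0.648, 0.25] pointing down, gripper open.
Joint ranges: [-2.77, 2.77], [-0.9, 2.22], [0.21, 2.48], [-1.53, 4.67], [0.24, 2.81], [-2.84, 2.84]. Speed limits (rad/s): [2.79, 2.79, 3.14, 3.14, 3.14, 3.14].

INTERFACE

Orientations are given as a unit quaternion [x, y, z, w].
In Python, from plant import get_state, cams, ctrl gives the robot as it stands. The module is installed in compiled form; this text tells all that it offers.
- The arm moves only by the tool jog_arm, never from a script. Its argument "deltas" is text: rows parted by semicolons, each of 6 numbers parted by spaces: the shift along the world's x, y, z normalised to -1 to 1, where 1 is 0.02 m, then the turn, a rotation vector about the world's x, y, z normalised to -1 to 1, where 1 is 0.1 rad. In form: x y z ax ay az; .... A call has 1 to 20 rows; each row shifts and turns the commanded pose from where the row before left it; what a row does not reach is not made up. A row lasts 1/8 s, in which the tool goes at most 62.5 mm and 10.7 degrees, less where a joint would pass 70% of its speed; a pose out of reach is approached as far as the arm can. A call with a number of a shift or a turn outside -1 to 1 is refused whole. A call with a gripper value outside its range is refused whole. "gripper" is the opening, from 0 (shut) to 1 (fully open), set as the call begins (left out, the last holds). The fingers move at their own pace and stop on an object; "squeeze" is the grip in N (left out, the last holds). Time passes only in rows, so rows that do not move let the fingers close. It gives the time, the measured TCP pose, the force, the opening and the grip force at its end, in the units of the state.
- get_state(): the state, without advancing time (a new reading comes with each control period).
- cams.read_camera(name): name is "scene" or "top" or "wrist"; returns a dict with "color" (400x640x3 uint8, blue, green, red), "vfov" (degrees; the focal length in pixels is half the picture's height over the tangent of half this angle, whatever the lens; pixels are square), "cx", "cy" (the principal point, pixels), "rvec" (rotation vector, rad) and "tvec" (3), from world to camera coordinates, as OpenCV has them. Camera axes: x right, y down, z forward; pixel columns grow to the right and rows downward; lengths in m; the calibration is good to about 2 mm. A picture is of the moment at which its call begins. There is no depth.
- ctrl.sign_off(): hands the job in; it is judged then, once.
The state is a dict: "time": time; "qpos": joint angles; "dq": joint speeds; "joint_efforts": joint torques, N m; "eef_pos": TCP position; "tcp_rot": TCP orientation; "contact_force": force on the tool from outside, world axes, zero at the start; "wrist_torque": the same for the moment, N m; "opening": opening from 0.0 (shut) to 1.0 (fully open); "finger_force": force on a finger pad.
Only numpy, scipy, OpenCV 4.12 (cv2) and the standard library are available. Lean on these libraries where they do the work, as an engineer would, in place of code of your own. Each camera call takes 0.05 s, during which the arm holds its last target. There are 200 camera calls.

TASK

Cap the open glass cuvette standing in its black stand: seat the white lid squarely and fully down on it, and let go of the lid. Then grip the capped cuvette by its two frosted faces only (never touch the clear windows), lift it out upright and hold it still in the light path, centred on the beam midway between lamp and detector with the light passing squarely through both clear windows; finish while still holding it there, with nothing else carrying it. Do not bump the lamp, the detector or their base plate, and leave the other things on the table where they are.

Things in the scene. Friction and masses are not known exactly. Their poses are not given: they have to be found in the camera images.
- cuvette: Open glass cuvette, about 62 g, 24 mm (x) by 40 mm (y), 60 mm tall (z), walls and floor 3 mm, opening 18 x 34 mm at the top. Origin: centre of its underside. The two faces across x (x = +-12 mm, each 40 wide, 60 tall) are frosted; those across y (y = +-20 mm) are clear windows. It stands upright in the stand's pocket, its lowest 10 mm inside.
- cuvette_mid (a point): Centre of the cuvette, 30 mm above its underside; axes as the cuvette's.
- frosted_a: Frosted pane of the cuvette on its +x side, 3 by 40 by 60 mm, whitish and matt; origin at the pane's centre, axes as the cuvette's.
- frosted_b: The same on the -x side.
- window_a: Clear window of the cuvette on its +y side, 18 by 3 by 60 mm between the frosted panes; origin at the pane's centre, axes as the cuvette's. Not to be touched by the fingers.
- window_b: The same on the -y side.
- lid: White lid, 20 g, flat on a dark rubber pad (60 x 76 x 6 mm), ridge up. Long sides along its y. From its origin (centre of underside) up: plug 29.5 x 13.5 mm to z=3, then 31.5 x 15.5 to z=7; plate 39 x 23 to z=12; grip ridge 24 (y) x 12 (x) to z=28. Seated, the plate lies on the cuvette's rim (lid origin 53 mm above the cuvette's), the plug inside with 1.25 mm play all round; either way round.
- stand: Fixed black block, 56 mm (x) by 76 mm (y), 16 mm tall, with a rectangular pocket 26.5 by 42.5 mm, 10 mm deep, that holds the cuvette with its x and y along the stand's. Origin: centre of its underside, on the table.
- light_bench: Fixed dark base plate 160 (x) by 420 (y) by 12 mm; at its +y end a white lamp box (100 x 85 mm, top 137 mm above the table) with a round tube (42 mm across at most), at its -y end a black detector box (62 x 60 mm, top at 131 mm) with a 30 mm tube. The tubes face each other along y, ends 130 mm apart, nothing between. Origin: centre of the plate's underside, on the table.
- beam_mid (a point): Point on the light path midway between the two tube ends, 100 mm above the table; the beam is the straight level line through it along its y axis (the bench's y).
- objective: Bystander, to be left alone: microscope objective, bare metal, 32 mm diameter, 45 mm tall, standing; origin: centre of its underside.
- dish: Bystander, to be left alone: shallow round glass dish, 58 mm diameter, 14 mm tall; origin: centre of its underside.
- lens_ring: Bystander, to be left alone: dark metal ring, 34 mm outer diameter, 9 mm tall, lying flat; origin: centre of its underside.
- vial_a: Bystander, to be left alone: small amber vial with white cap, 24 mm diameter, 52 mm tall; origin: centre of its underside.
- vial_b: Bystander, to be left alone: second such vial, 24 mm diameter, 52 mm tall; origin: centre of its underside.
- small_cell: Bystander, to be left alone: closed small glass cell, 12.5 by 22.5 mm, 51 mm tall, NOT the cuvette of the task; origin: centre of its underside.
- driver: Bystander, to be left alone: screwdriver with black handle, 160 mm long, lying on the table.
There are look-alikes about, which are no part of the job. Leave any green or yellow look-alike of the lid alone.

How it is judged:
On the way, in this order (a step that is already met when the one before it is completed fails the run):
1. the lid is fully seated on the cuvette in its stand, and released (horizontal distance between lid and cuvette below 0.003 m and z of lid in the frame of cuvette between 0.0505 and 0.0548 m and angle between the z axis of lid and the z axis of cuvette, either way round below 0.08 rad and contact force between the fingers and lid below 0.05 N and horizontal distance between cuvette and stand below 0.005 m and z of cuvette in the frame of stand below 0.009 m), for 0.2 s.
2. the capped cuvette is lifted clear of the stand, held by both frosted faces (horizontal distance between lid and cuvette below 0.003 m and z of lid in the frame of cuvette between 0.0505 and 0.0548 m and angle between the z axis of lid and the z axis of cuvette, either way round below 0.08 rad and contact force between the fingers and frosted_a above 0.5 N and contact force between the fingers and frosted_b above 0.5 N and z of cuvette in the frame of stand above 0.03 m), for 0.1 s.
At the end, for the whole second after the job is handed in: Still held by both frosted faces only, off all else, upright within 0.1 rad; lid fully seated (3 mm, 0.08 rad); cuvette centre within 6 mm sideways and 8 mm in height of the beam, 20 mm of midway, square within 0.12 rad; robot off the bench; bystanders within 15 mm of their starts (horizontal distance between lid and cuvette below 0.003 m and z of lid in the frame of cuvette between 0.0505 and 0.0548 m and angle between the z axis of lid and the z axis of cuvette, either way round below 0.08 rad and contact force between the fingers and frosted_a above 0.5 N and contact force between the fingers and frosted_b above 0.5 N and x of cuvette_mid in the frame of beam_mid between -0.006 and 0.006 m and z of cuvette_mid in the frame of beam_mid between -0.008 and 0.008 m and y of cuvette_mid in the frame of beam_mid between -0.02 and 0.02 m and angle between the y axis of cuvette and the y axis of light_bench, either way round below 0.12 rad and angle between cuvette's own z axis and vertical below 0.1 rad and linear speed of cuvette below 0.02 m/s and angular speed of cuvette below 0.2 rad/s and contact force between each of cuvette, the fingers, the arm and light_bench below 0.05 N and contact force between the fingers and lid below 0.3 N and height (world z) of cuvette above 0.05 m and distance of each of objective, dish, lens_ring, vial_a, vial_b, small_cell, driver from where it was at the start of the episode below 0.015 m); the arm keeps its last pose, push and grip.
It fails at once if the fingers touch a clear window (contact force between the fingers and window_a above 0.3 N or contact force between the fingers and window_b above 0.3 N).
It fails at once if the cuvette is tipped by more than 0.35 rad (angle between cuvette's own z axis and vertical above 0.35 rad).
It fails at once if the lamp and detector bench is bumped (over 2 N by the cuvette, over 4 N by the robot) (contact force between cuvette and light_bench above 2 N or contact force between any of the fingers, the arm and light_bench above 4 N).
It fails at once if a bystander is moved by more than 15 mm (distance of any of objective, dish, lens_ring, vial_a, vial_b, small_cell, driver from where it was at the start of the episode above 0.015 m).
It also fails if it takes over 61 s, if anything falls off the work surface, if the arm or the gripper's body presses on something with over 40 N, if the wrist force passes 120 N, or if a joint passes its speed limit or range.

## Working session

There is one attempt and no reset: what is moved stays moved. The work goes in short steps, Python scripts to look and compute and a tool call to move; the robot and the scene stay as the last step left them, time stands still between calls to the robot, and variables do not carry over. Pictures are saved under pics/ and viewed, at most 10 in all, crops included, and the job is handed in when it is done.

Besides the shell and the picture viewer there is one more tool, called as name(argument=value, ...), one argument or row to a line, values as JSON. jog_arm: Moves the arm, as the interface text tells. Its arguments: {"type":"object","properties":{"deltas":{"type":"string"},"gripper":{"type":"number"},"squeeze":{"type":"number"}},"required":["deltas"]}

```bash
mkdir -p pics; cat > h.py <<'E'
import numpy as np,cv2
from plant import get_state,cams,ctrl
def grab(n):
    c=cams.read_camera(n); 
    np.savez('pics/%s.npz'%n,**{k:np.array(v) for k,v in c.items()}); return c
def K(c):
    f=c['color'].shape[0]/2/np.tan(np.radians(float(c['vfov']))/2)
    return np.array([[f,0,float(c['cx'])],[0,f,float(c['cy'])],[0,0,1]])
def ray(c,u,v):
    R=cv2.Rodrigues(np.array(c['rvec'],float))[0]; t=np.array(c['tvec'],float).ravel()
    d=R.T@np.linalg.inv(K(c))@[u,v,1]; return -R.T@t,d/np.linalg.norm(d)
def atz(c,u,v,z):
    o,d=ray(c,u,v); return o+d*(z-o[2])/d[2]
def tri(obs):
    A=np.zeros((3,3));b=np.zeros(3)
    for c,u,v in obs:
        o,d=ray(c,u,v);P=np.eye(3)-np.outer(d,d);A+=P;b+=P@o
    p=np.linalg.solve(A,b); return p,[np.linalg.norm(np.cross(p-ray(c,u,v)[0],ray(c,u,v)[1])) for c,u,v in obs]
def proj(c,P):
    return cv2.projectPoints(np.array(P,float).reshape(-1,3),np.array(c['rvec'],float),np.array(c['tvec'],float),K(c),None)[0].reshape(-1,2)
E
python3 - <<'E'
from h import *
for n in ['scene','top','wrist']:
    c=grab(n); cv2.imwrite(f'pics/{n}0.png',c['color']); o,_=ray(c,320,200); print(n,c['vfov'],c['cx'],c['cy'],o)
s=get_state();print(s)
E
```

```text
scene 54.94633248438866 318.41933548358253 198.9054075477451 [1.04072791 0.73535778 0.59784529]
top 52.56881307965421 321.3641628830328 200.9315353195719 [0.46099184 0.08919357 0.99097953]
wrist 61.052961111702004 326.48683806676473 198.3468691292907 [0.12443808 0.66600286 0.37202163]
{'time': 0.15, 'qpos': array([ 1.13801592e+00,  2.87000255e-01,  1.57783459e+00,  5.64349502e-06,
        1.27858794e+00, -1.50007563e-01]), 'dq': array([-0.00087748, -0.00238463, -0.00428288, -0.0007977 , -0.00121096,
       -0.00175378]), 'joint_efforts': array([ 1.14557151e-03, -4.06602502e+01, -2.93142718e+01, -1.14627956e-04,
        3.95534633e-03, -1.86966167e-05]), 'eef_pos': array([0.18811387, 0.64776797, 0.24924282]), 'tcp_rot': array([ 1.40916588e-01,  9.90021049e-01, -8.75713967e-04, -2.65474520e-04]), 'contact_force': array([-1.0975488 , -0.47301073,  0.22699216]), 'wrist_torque': array([-0.04061609,  0.00343449, -0.01285965]), 'finger_force': 0.0, 'opening': 0.9959236324762492}
```

View pics/scene0.png

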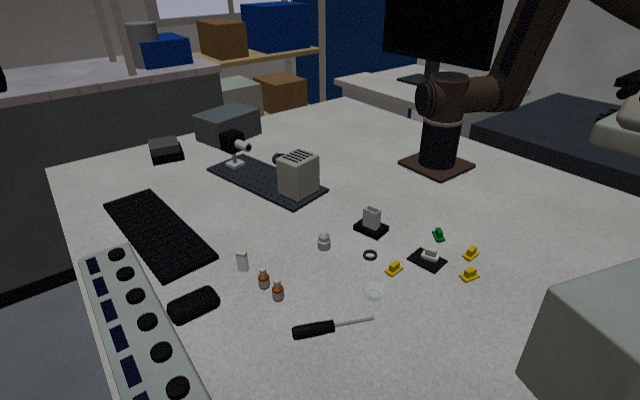

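View pics/top0.png

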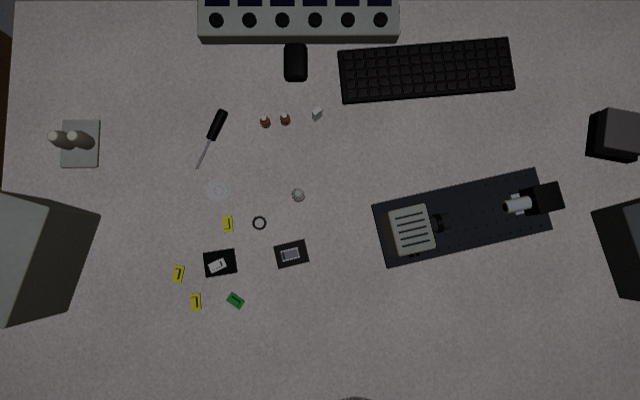

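The scene shows the white lid on its dark pad at scene (430,254) / top (217,265), and the cuvette in its stand at (372,215) / (290,254). The bench lamp is at top (410,228) and the detector at (540,200).

Things that could be taken for the lid: yellow at top (228,225), (178,273) and (196,302), green at (236,300). Things that could be taken for the cuvette: the small cell at top (317,113). I choose the white lid on the pad and the cuvette in the stand, and check both in one close crop.

```bash
python3 - <<'E'
from h import *
t=np.load('pics/top.npz'); s=np.load('pics/scene.npz')
a=cv2.resize(t['color'][235:290,195:315],(800,366),interpolation=cv2.INTER_CUBIC)
b=cv2.resize(s['color'][200:275,355:490],None,fx=3,fy=3,interpolation=cv2.INTER_CUBIC)
im=np.zeros((600,800,3),np.uint8); im[:366]=a; im[370:370+225,:405]=b
cr=cv2.resize(t['color'][160:275,365:570],(390,219),interpolation=cv2.INTER_CUBIC); im[370:589,408:798]=cr
cv2.imwrite('pics/crop1.png',im)
for n,u,v,z in [('lid',217,265,.03),('cuv',290,254,.06),('lamp',410,228,.137),('det',547,198,.131)]: print(n,atz(t,u,v,z))
print(tri([(t,217,265),(s,430,252)]),tri([(t,290,254),(s,372,208)]))
for u,v in [(373,205),(388,268),(552,231),(535,168)]: print('plate',atz(t,u,v,.012))
E
```

```text
lid [0.41986333 0.31493123 0.03      ]
cuv [0.44329917 0.14280086 0.06      ]
lamp [ 0.4954247  -0.11549123  0.137     ]
det [ 0.55623091 -0.41700659  0.131     ]
(array([0.41869758, 0.31744015, 0.02365896]), [np.float64(0.0013289247676442646), np.float64(0.0013289247676443168)]) (array([0.44242615, 0.14331569, 0.06798129]), [np.float64(0.0014120171936429316), np.float64(0.0014120171936428214)])
plate [ 0.55767685 -0.05711232  0.012     ]
plate [ 0.40551587 -0.08874784  0.012     ]
plate [ 0.48825083 -0.49314204  0.012     ]
plate [ 0.64466299 -0.46272422  0.012     ]
```

View pics/crop1.png

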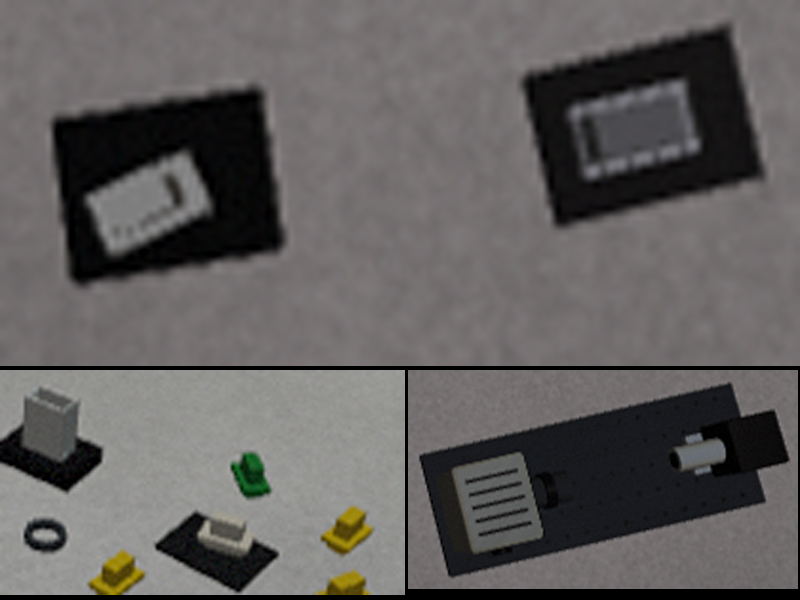

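The crop confirms the white lid, with its ridge up, on the dark pad (yaw about 22°). The cuvette stands open in the stand (yaw about 12°), and the bench lies at about 12°. I move above the lid.

jog_arm(
  deltas="0.68 -0.98 -0.15 0 0 -0.53;0.68 -0.98 -0.15 0 0 -0.53;0.68 -0.98 -0.15 0 0 -0.53;0.68 -0.98 -0.15 0 0 -0.53;0.68 -0.98 -0.15 0 0 -0.53;0.68 -0.98 -0.15 0 0 -0.53;0.68 -0.98 -0.15 0 0 -0.53;0.68 -0.98 -0.15 0 0 -0.53;0.68 -0.98 -0.15 0 0 -0.53;0.68 -0.98 -0.15 0 0 -0.53;0.68 -0.98 -0.15 0 0 -0.53;0.68 -0.98 -0.15 0 0 -0.53;0.68 -0.98 -0.15 0 0 -0.53;0.68 -0.98 -0.15 0 0 -0.53;0.68 -0.98 -0.15 0 0 -0.53;0.68 -0.98 -0.15 0 0 -0.53;0.68 -0.98 -0.15 0 0 -0.53;0 0 0 0 0 0",
  gripper=0.6,
)

```text
time: 2.4
eef_pos: [0.4201, 0.3134, 0.1991]
tcp_rot: [0.559, 0.829, -0.0, -0.0]
contact_force: [0.1, -0.5, -0.8]
opening: 0.6
finger_force: 0.0
```

```bash
python3 - <<'E'
from h import *
c=grab('wrist'); np.savez('pics/w1.npz',**{k:np.array(v) for k,v in c.items()}); cv2.imwrite('pics/w1.png',cv2.resize(c['color'],(800,500)))
o,d=ray(c,320,200);print(o,d); print(get_state()['eef_pos'],get_state()['tcp_rot'],get_state()['qpos'])
E
```

```text
[0.39535761 0.37451401 0.32203881] [ 0.08130503 -0.25481023 -0.96356693]
[0.41974761 0.31413033 0.19926978] [ 5.58862784e-01  8.29260122e-01  3.78833719e-05 -1.93433226e-04] [4.48632304e-01 1.96853167e-03 1.99170123e+00 4.08133536e-04
 1.14805281e+00 6.36961441e-02]
```

View pics/w1.png

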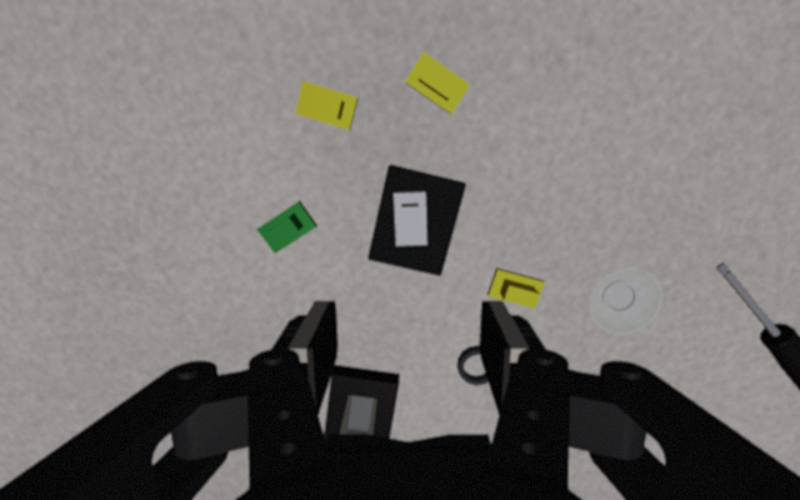

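The wrist view shows the white lid on its pad at about (410,218) in the 800-wide picture, with the green and yellow look-alikes around it. I fit the lid model to the top and wrist silhouettes.

```bash
cat > fit.py <<'E'
from h import *
from scipy.optimize import minimize
def box(x,y,z0,z1): return [[sx*x/2,sy*y/2,z] for sx in(-1,1) for sy in(-1,1) for z in(z0,z1)]
LID=[box(23,39,7,12),box(12,24,12,28),box(15.5,31.5,3,7)]
def pose(p,B):
    P=np.array(B)/1000; c,s=np.cos(p[3]),np.sin(p[3])
    return P@np.array([[c,s,0],[-s,c,0],[0,0,1]])+p[:3]
S=4
def render(c,p,boxes,win):
    x0,y0,x1,y1=win; m=np.zeros(((y1-y0)*S,(x1-x0)*S),np.uint8)
    for B in boxes:
        q=(proj(c,pose(p,B))-[x0,y0]+.5)*S-.5
        cv2.fillConvexPoly(m,cv2.convexHull(np.round(q*16).astype(np.int32)),255,shift=4)
    return cv2.resize(m,(x1-x0,y1-y0),interpolation=cv2.INTER_AREA)/255.
def whitemask(c,win,dark=None,thr=None):
    x0,y0,x1,y1=win; g=c['color'].astype(float).min(2)[y0:y1,x0:x1]
    return g
def fit(views,boxes,p0):
    def cost(p): return sum(((render(c,p,boxes,w)-m)**2).sum()/max(m.sum(),1) for c,w,m in views)
    best=None
    r=minimize(cost,p0,method='Nelder-Mead',options=dict(initial_simplex=np.array([p0]+[np.array(p0)+d for d in np.diag([.005,.005,.006,.12])]),maxiter=400,xatol=1e-5,fatol=1e-6))
    return r.x,r.fun
def softmask(c,win,lo=None,hi=None):
    x0,y0,x1,y1=win; g=c['color'].astype(float).min(2)[y0:y1,x0:x1]
    lo=np.percentile(g,10) if lo is None else lo; hi=np.percentile(g,97) if hi is None else hi
    m=np.clip((g-lo)/(hi-lo),0,1); b=(m>.5).astype(np.uint8)
    cs=cv2.findContours(b,cv2.RETR_EXTERNAL,cv2.CHAIN_APPROX_NONE)[0]
    k=max(cs,key=cv2.contourArea); f=np.zeros_like(b); cv2.drawContours(f,[k],-1,1,-1)
    inner=cv2.erode(f,np.ones((3,3),np.uint8)); near=cv2.dilate(f,np.ones((3,3),np.uint8))
    return np.where(inner>0,1,m*near)
E
python3 - <<'E'
from fit import *
t=np.load('pics/top.npz'); w=np.load('pics/w1.npz')
wt=(205,255,230,275); ww=(309,147,349,203)
V=[(t,wt,softmask(t,wt)),(w,ww,softmask(w,ww))]
for v in V: print(np.round(v[2].sum()))
for vs in (V,V[:1],V[1:]):
    x,f=fit(vs,LID,[.42,.315,.006,np.radians(22)]); print(x[:3].round(4),np.degrees(x[3]),f)
out=[]
for c,wn,m in V:
    r=render(c,fit(V,LID,[.42,.315,.006,.38])[0],LID,wn); print('resid',np.abs(r-m).sum()/m.sum())
E
```

```text
169.0
1122.0
[0.4193 0.3187 0.0062] 23.448845209841743 0.02691041845751342
[0.4193 0.3179 0.009 ] 24.299279924171834 0.014320615939483715
[0.4192 0.3188 0.0069] 23.3844312153837 0.011874168530647763
resid 0.07533342299637413
resid 0.04884442860849978
```

jog_arm(
  deltas="-0.02 0.23 -1 0 0 0.25;0 0 -1 0 0 0;0 0 -1 0 0 0;0 0 -1 0 0 0;0 0 -1 0 0 0;0 0 -1 0 0 0;0 0 -0.9 0 0 0;0 0 -0.5 0 0 0;0 0 -0.5 0 0 0;0 0 0 0 0 0;0 0 0 0 0 0",
  gripper=0.5,
)

```text
time: 3.82
eef_pos: [0.4196, 0.3198, 0.0418]
tcp_rot: [0.548, 0.837, 0.0, 0.0]
contact_force: [0.6, -0.0, -0.3]
opening: 0.5
finger_force: 0.0
```

jog_arm(
  deltas="-0.02 -0.05 -0.08 0 0 0;0 0 0 0 0 0",
)

```text
time: 4.08
eef_pos: [0.4188, 0.3186, 0.04]
tcp_rot: [0.548, 0.837, 0.0, 0.0]
contact_force: [0.2, 0.1, -0.5]
opening: 0.501
finger_force: 0.0
```

jog_arm(
  deltas="0 0 0 0 0 0;0 0 0 0 0 0;0 0 0 0 0 0;0 0 0 0 0 0;0 0 0 0 0 0;0 0 0 0 0 0",
  gripper=0,
  squeeze=30,
)

```text
time: 4.82
eef_pos: [0.4189, 0.3187, 0.0399]
tcp_rot: [0.548, 0.837, 0.0, 0.0]
contact_force: [-0.0, 0.4, 2.2]
opening: 0.126
finger_force: 32.8
```

jog_arm(
  deltas="0 0 0.3 0 0 0;0 0 0.7 0 0 0;0 0 1 0 0 0;0 0 1 0 0 0;0.15 -0.5 1 0 0 -0.1;0.15 -0.9 1 0 0 -0.2;0.15 -1 1 0 0 -0.2;0.15 -1 1 0 0 -0.2;0.15 -1 1 0 0 -0.2;0.15 -1 1 0 0 -0.2;0.15 -1 0 0 0 -0.2;0.15 -1 0 0 0 -0.2;0.15 -1 0 0 0 -0.2;0.15 -1 0 0 0 -0.2;0 -0.7 0 0 0 -0.1;0 0 0 0 0 0;0 0 0 0 0 0",
)

```text
time: 6.95
eef_pos: [0.4486, 0.1169, 0.2199]
tcp_rot: [0.628, 0.778, 0.0, -0.0]
contact_force: [0.1, -0.1, 0.2]
opening: 0.127
finger_force: 32.6
```

```bash
python3 - <<'E'
from h import *
c=grab('wrist'); np.savez('pics/w2.npz',**{k:np.array(v) for k,v in c.items()}); cv2.imwrite('pics/w2.png',cv2.resize(c['color'],(800,500)))
s=get_state();q=s['tcp_rot'];print(s['eef_pos'],q,np.degrees(np.arctan2(q[1]**2-q[0]**2,2*q[0]*q[1])),s['opening'])
E
```

```text
[0.44858008 0.11705289 0.21980853] [ 6.28077597e-01  7.78150699e-01  1.13361595e-04 -9.32755667e-05] 12.183132838449758 0.13122581834176864
```

View pics/w2.png

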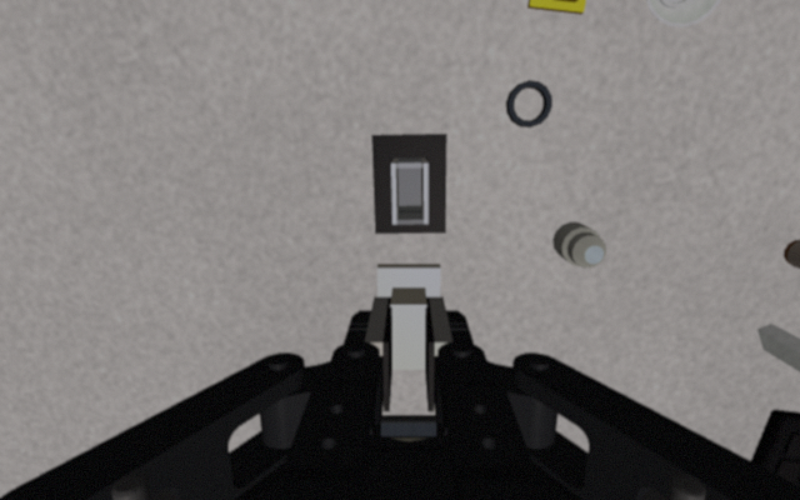

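The lid hangs level in the grip, its plate's front edge at row 265 and the ridge at (408,335) in the 800-wide picture. The open cuvette's rim spans (390..430, 160..224) in the stand. I magnify both.

```bash
python3 - <<'E'
from h import *
w=np.load('pics/w2.npz')['color']
k=10
a=cv2.resize(w[122:182,305:350],None,fx=k*.99,fy=k*.99,interpolation=cv2.INTER_CUBIC)
b=cv2.resize(w[205:345,298:356],None,fx=4,fy=4,interpolation=cv2.INTER_CUBIC)
a=cv2.resize(w[122:182,305:350],(450,600),interpolation=cv2.INTER_CUBIC)
im=np.zeros((600,800,3),np.uint8); im[:,:450]=a; im[:560,460:460+232]=b
im=np.clip(im*1.6,0,255).astype(np.uint8); cv2.imwrite('pics/crop2.png',im)
E
```

```text
(no output)
```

View pics/crop2.png

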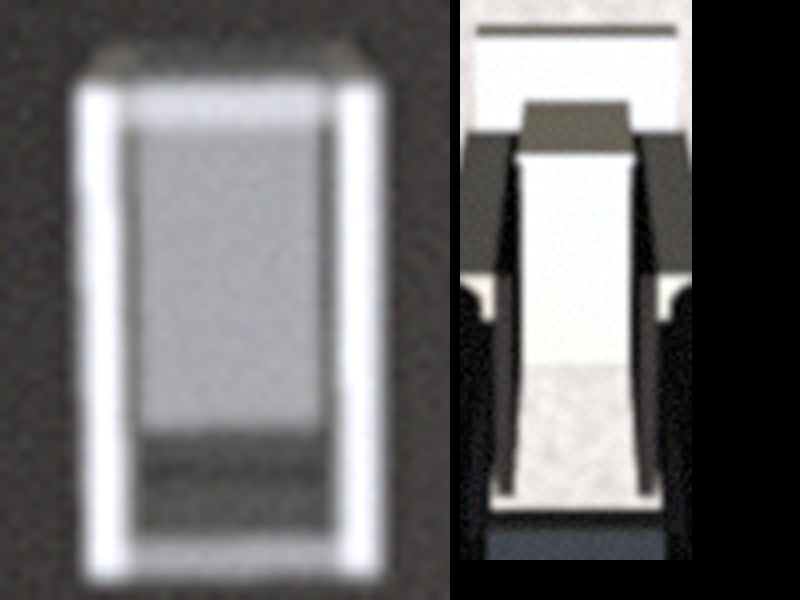

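The crop shows the rim's outer corners at (78,80), (382,82), (88,578) and (380,580), and the lid's plate front edge at row 36 with the ridge top from row 153 to 365.

```bash
python3 - <<'E'
from fit import *
w=np.load('pics/w2.npz'); t=np.load('pics/top.npz'); s=np.load('pics/scene.npz')
tcp=np.array([.44858,.11705,.21981]); a=np.radians(12.18); X=np.array([-np.sin(a),np.cos(a),0]);Y=np.array([np.cos(a),np.sin(a),0])
A=lambda x,y:(305+(x+.5)/10-.5,122+(y+.5)/10-.5)
B=lambda x,y:(298+(x-459.5)/4-.5,205+(y+.5)/4-.5)
rim=np.array([atz(w,*A(*p),.066) for p in [(78,80),(382,82),(88,578),(380,580)]])
print(rim.round(4),'\nc',rim.mean(0).round(4), [np.linalg.norm(rim[i]-rim[j]).round(4) for i,j in((0,1),(2,3),(0,2),(1,3))])
for i,j in((2,0),(3,1)): d=rim[j]-rim[i];print('long axis minus 90',np.degrees(np.arctan2(d[1],d[0]))-90)
for i,j in((0,1),(2,3)): d=rim[j]-rim[i];print('x az',np.degrees(np.arctan2(d[1],d[0])))
# stand
ws=(290,98,366,196); m=1-softmask(w,ws) if 0 else None
g=w['color'].astype(float).max(2); print('g',g[150,302],g[150,285])
x0,y0,x1,y1=ws; sm=(g[y0:y1,x0:x1]<(g[150,285]+g[150,302])/2).astype(np.uint8)
k=max(cv2.findContours(sm,cv2.RETR_EXTERNAL,cv2.CHAIN_APPROX_NONE)[0],key=cv2.contourArea);f=np.zeros_like(sm);cv2.drawContours(f,[k],-1,1,-1)
x,c=fit([(w,ws,f.astype(float))],[box(56,76,0,16)],[.443,.143,0,.21]);print('stand',x.round(4),np.degrees(x[3]),c)
def T(p): d=p-tcp; return (d@X*1e3).round(2),(d@Y*1e3).round(2)
for n,p,dz in [('plate front',(476,36),.022),('plate front',(676,36),.022),('ridge f',(517,153),.006),('ridge f',(635,153),.006),('ridge r',(520,365),.006),('ridge r',(634,365),.006)]:
    print(n,T(atz(w,*B(*p),tcp[2]-dz)))
# rim height by top view: rim bbox centre
wt=(265,238,312,268); print(atz(t,290.0,254.3,.066))
E
```

```text
[[0.4272 0.1613 0.066 ]
 [0.451  0.1663 0.066 ]
 [0.4362 0.1216 0.066 ]
 [0.46   0.1266 0.066 ]] 
c [0.4436 0.144  0.066 ] [np.float64(0.0244), np.float64(0.0243), np.float64(0.0408), np.float64(0.0408)]
long axis minus 90 12.743512652251525
long axis minus 90 12.682620989772815
x az 11.829117999900497
x az 11.803070764669053
g 35.0 152.0
stand [ 0.4436  0.1433 -0.0058  0.224 ] 12.835877739151755 0.005745108558626883
plate front (np.float64(19.31), np.float64(-11.31))
plate front (np.float64(19.33), np.float64(11.12))
ridge f (np.float64(11.9), np.float64(-6.12))
ridge f (np.float64(11.9), np.float64(5.94))
ridge r (np.float64(-12.46), np.float64(-6.07))
ridge r (np.float64(-12.45), np.float64(6.12))
[0.44274016 0.1424597  0.066     ]
```

Rim size and yaw agree with the text (24.3 × 40.8 mm, yaw 12.2°), and the lid is centred in the hand within 0.2 mm. I move over the cuvette.

jog_arm(
  deltas="-0.13 0.68 0 0 0 0;-0.12 0.68 -0.3 0 0 0;0 0 -0.9 0 0 0;0 0 -1 0 0 0;0 0 -1 0 0 0;0 0 -1 0 0 0;0 0 -0.9 0 0 0;0 0 -0.6 0 0 0;0 0 0 0 0 0;0 0 0 0 0 0",
)

```text
time: 8.25
eef_pos: [0.4441, 0.1439, 0.1061]
tcp_rot: [0.628, 0.778, 0.0, 0.0]
contact_force: [-0.7, 0.0, -0.0]
opening: 0.127
finger_force: 32.6
```

jog_arm(
  deltas="-0.02 0.01 -0.2 0 0 0;0 0 -0.15 0 0 0;0 0 -0.1 0 0 0;0 0 0 0 0 0",
)

```text
time: 8.75
eef_pos: [0.4432, 0.144, 0.0966]
tcp_rot: [0.628, 0.778, -0.0, -0.0]
contact_force: [-0.5, -0.4, -0.7]
opening: 0.136
finger_force: 32.6
```

jog_arm(
  deltas="0.01 0 -0.1 0 0 0;0 0 -0.1 0 0 0;0 0 0 0 0 0",
)

```text
time: 9.12
eef_pos: [0.4438, 0.144, 0.0929]
tcp_rot: [0.628, 0.778, 0.0, 0.0]
contact_force: [-0.2, -0.7, 1.2]
opening: 0.129
finger_force: 32.9
```

jog_arm(
  deltas="0 0 -0.05 0 0 0;0 0 -0.05 0 0 0;0 0 0 0 0 0",
)

```text
time: 9.5
eef_pos: [0.4444, 0.1441, 0.0929]
tcp_rot: [0.628, 0.778, 0.0, 0.0]
contact_force: [-3.6, 0.1, 12.3]
opening: 0.126
finger_force: 34.2
```

```bash
python3 - <<'E'
from h import *
c=grab('wrist'); s=grab('scene'); print(get_state()['eef_pos'],get_state()['contact_force'])
im=np.zeros((600,800,3),np.uint8)
im[:,:400]=cv2.resize(c['color'][200:350,277:377],(400,600),interpolation=cv2.INTER_CUBIC)
im[:600,400:]=cv2.resize(s['color'][170:245,345:395],(400,600),interpolation=cv2.INTER_CUBIC)
cv2.imwrite('pics/seat.png',np.clip(im*1.5,0,255).astype(np.uint8))
E
```

```text
[0.44443329 0.14411716 0.09286694] [-3.51900725 -0.01500913 11.27219362]
```

View pics/seat.png

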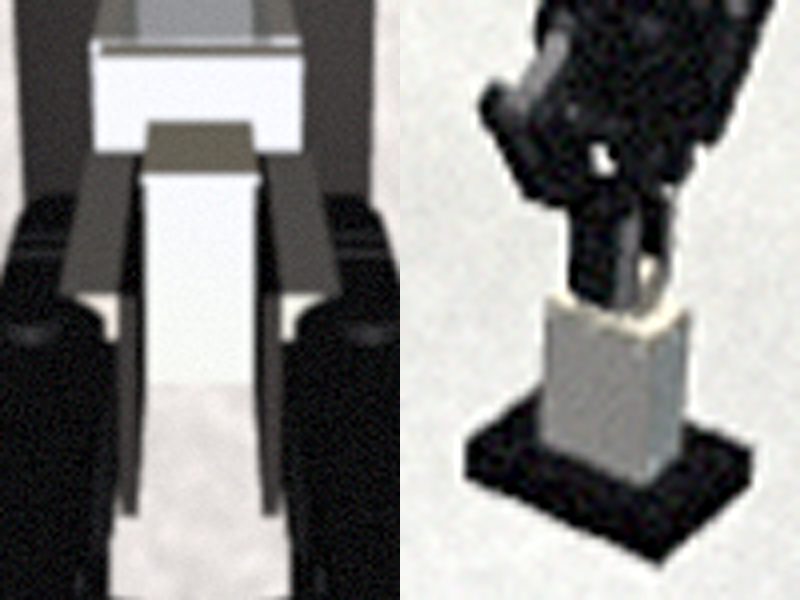

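The plate lies flush and square on the cuvette, and the stop at TCP z = 0.093 matches the seated height. I release the lid.

jog_arm(
  deltas="-0.03 0 0.04 0 0 0;0 0 0.03 0 0 0;0 0 0 0 0 0",
)

```text
time: 9.98
eef_pos: [0.4437, 0.144, 0.0929]
tcp_rot: [0.628, 0.778, 0.001, 0.001]
contact_force: [0.7, -0.7, 5.9]
opening: 0.13
finger_force: 33.4
```

jog_arm(
  deltas="0 0 0 0 0 0;0 0 0 0 0 0;0 0 0 0 0 0;0 0 0 0 0 0",
  gripper=0.55,
)

```text
time: 10.48
eef_pos: [0.4427, 0.144, 0.0918]
tcp_rot: [0.628, 0.778, -0.0, -0.0]
contact_force: [0.6, -0.5, 0.2]
opening: 0.548
finger_force: 0.0
```

jog_arm(
  deltas="0 0 0.5 0 0 0;0 0 1 0 0 0;0 0 1 0 0 0;0 0 1 0 0 0;0.2 -1 1 0 0 0;0.2 -1 1 0 0 0;0.2 -1 1 0 0 0;0.2 -1 1 0 0 0;0.2 -1 1 0 0 0;0.2 -1 1 0 0 0;0.2 -1 1 0 0 0;0.2 -1 1 0 0 0;0.2 -1 0.4 0 0 0;0.2 -1 0 0 0 0;0.2 -1 0 0 0 0;0.2 -1 0 0 0 0;0.2 -1 0 0 0 0;0.2 -1 0 0 0 0;0.2 -1 0 0 0 0;0.2 -1 0 0 0 0",
)

```text
time: 12.98
eef_pos: [0.5072, -0.1774, 0.33]
tcp_rot: [0.628, 0.778, 0.0, -0.0]
contact_force: [0.0, 0.5, 0.4]
opening: 0.545
finger_force: 0.0
```

jog_arm(
  deltas="0.25 -1 0 0 0 0;0.25 -1 0 0 0 0;0.25 -1 0 0 0 0;0.25 -1 0 0 0 0;0.25 -1 0 0 0 0;0.25 -1 0 0 0 0;0.25 -0.7 0 0 0 0;0 0 0 0 0 0;0 0 0 0 0 0",
)

```text
time: 14.1
eef_pos: [0.5419, -0.3096, 0.33]
tcp_rot: [0.628, 0.778, 0.0, -0.0]
contact_force: [0.4, -0.6, 0.9]
opening: 0.547
finger_force: 0.0
```

```bash
python3 - <<'E'
from h import *
c=grab('wrist'); np.savez('pics/w3.npz',**{k:np.array(v) for k,v in c.items()}); cv2.imwrite('pics/w3.png',np.clip(cv2.resize(c['color'],(800,500),interpolation=cv2.INTER_CUBIC)*1.8,0,255).astype(np.uint8))
o,d=ray(c,320,200);print(o,d); print(get_state()['eef_pos'],get_state()['tcp_rot'],get_state()['qpos'])
E
```

```text
[ 0.52797208 -0.24525121  0.45303219] [ 0.03675042 -0.26451337 -0.96368153]
[ 0.54193121 -0.30945483  0.33016278] [ 6.28088829e-01  7.78141630e-01  9.96431780e-05 -1.30295012e-04] [-6.81309978e-01  1.25837396e-01  1.61883819e+00  2.01741536e-04
  1.39717810e+00 -8.93951760e-01]
```

View pics/w3.png

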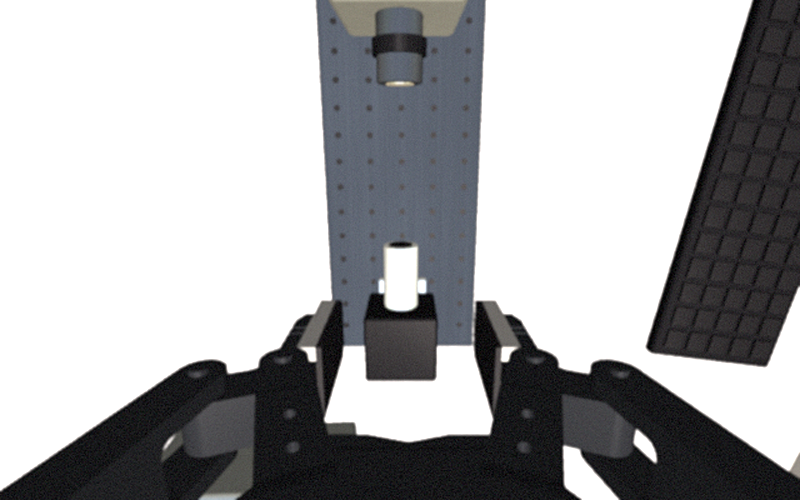

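The bench view shows the lamp tube end at about (399.5,83) and the detector tube end at about (400.5,245) in the 800-wide picture.

```bash
python3 - <<'E'
from h import *
w=np.load('pics/w3.npz'); t=np.load('pics/top.npz'); s=np.load('pics/scene.npz')
f=lambda u,v:((u+.5)/1.25-.5,(v+.5)/1.25-.5)
L=atz(w,*f(399.5,83),.1); D=atz(w,*f(400.5,245),.1)
print('L',L,'D',D,'gap',np.linalg.norm(L-D),'mid',(L+D)/2,'yaw',np.degrees(np.arctan2(*(L-D)[[1,0]]))-90)
for a,b in [((376,72),(423,72)),((385,270),(416,270)),((372,45),(427,45))]: print('width',np.linalg.norm(atz(w,*f(*a),.1)-atz(w,*f(*b),.1)))
# plate edges in wrist view, z=.012
e=[atz(w,*f(u,v),.012) for u,v in [(319,20),(332,300),(485,20),(474,300)]]
for a,b in((0,1),(2,3)):d=e[a]-e[b];print('plate yaw',np.degrees(np.arctan2(d[1],d[0]))-90)
y=np.radians(12.1);bx=np.array([np.cos(y),np.sin(y),0])
print('x coords along bench x: plate',[(p@bx).round(4) for p in e],'beam',L@bx,D@bx)
# height: triangulate detector tube end (top view) and lamp end
print('top proj of L,D,mid',proj(t,[L,D,(L+D)/2]).round(1),'scene',proj(s,[L,D]).round(1))
cr=t['color'][190:240,425:535]; im=cv2.resize(cr,(792,360),interpolation=cv2.INTER_CUBIC)
cr=s['color'][130:175,225:295]; im2=cv2.resize(cr,(350,225),interpolation=cv2.INTER_CUBIC)
o=np.zeros((590,792,3),np.uint8);o[:360]=im;o[364:589,:350]=im2
cv2.imwrite('pics/tubes.png',np.clip(o*2.,0,255).astype(np.uint8))
E
```

```text
L [ 0.51302324 -0.20985896  0.1       ] D [ 0.54080549 -0.33760415  0.1       ] gap 0.1307313565431869 mid [ 0.52691437 -0.27373155  0.1       ] yaw 12.269725204579473
width 0.0364472206745012
width 0.027126558076215015
width 0.04199925012554642
plate yaw 11.987697109531098
plate yaw 12.426313876117547
x coords along bench x: plate [np.float64(0.3803), np.float64(0.3798), np.float64(0.5365), np.float64(0.5381)] beam 0.4576351908261465 0.4580224510043351
top proj of L,D,mid [[448.1 220.2]
 [504.4 206.9]
 [476.3 213.5]] scene [[275.3 158.2]
 [247.6 147.5]]
```

View pics/tubes.png

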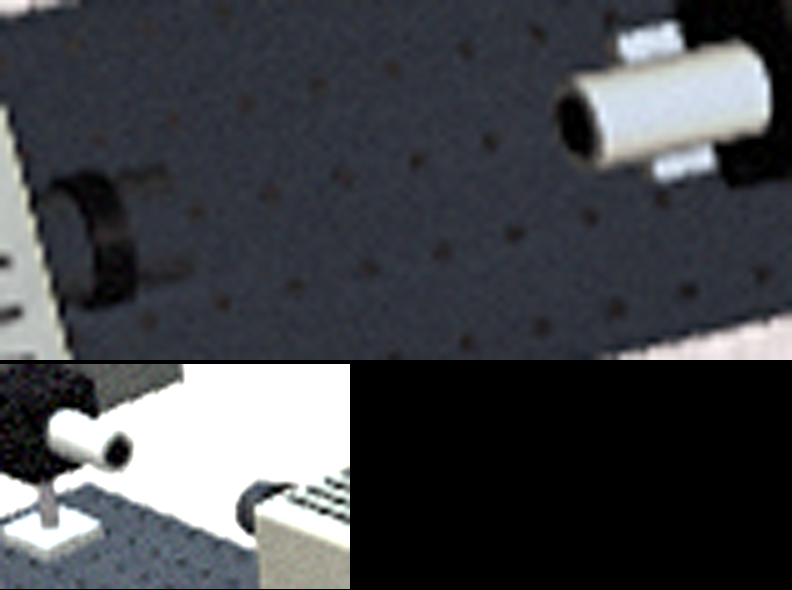

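Both tube ends reproject to within about 1 px in the scene and top views, and the gap comes out at 130.7 mm. So beam_mid = (0.527,-0.274,0.100) at yaw 12.2°. I go back to the cuvette.

jog_arm(
  deltas="-0.2 0.6 0 0 0 0;-0.2 1 0 0 0 0;-0.2 1 0 0 0 0;-0.2 1 0 0 0 0;-0.2 1 0 0 0 0;-0.2 1 0 0 0 0;-0.2 1 0 0 0 0;-0.2 1 0 0 0 0;-0.2 1 0 0 0 0;-0.2 1 0 0 0 0;-0.2 1 -0.5 0 0 0;-0.2 1 -0.5 0 0 0;-0.2 1 -0.5 0 0 0;-0.2 1 -0.5 0 0 0;-0.2 1 -0.5 0 0 0;-0.2 1 -0.5 0 0 0;-0.2 1 -0.5 0 0 0;-0.2 1 -0.5 0 0 0;-0.2 1 -0.5 0 0 0;-0.2 1 -0.5 0 0 0",
)

```text
time: 16.65
eef_pos: [0.4613, 0.0833, 0.2293]
tcp_rot: [0.628, 0.778, -0.0, -0.0]
contact_force: [1.2, 0.1, -0.4]
opening: 0.547
finger_force: 0.0
```

jog_arm(
  deltas="-0.25 1 -0.5 0 0 0;-0.25 0.72 0 0 0 0;-0.15 0 0 0 0 0;0 0 0 0 0 0;0 0 0 0 0 0",
)

```text
time: 17.27
eef_pos: [0.4493, 0.1159, 0.2206]
tcp_rot: [0.629, 0.778, 0.0, 0.0]
contact_force: [-0.2, -0.0, -0.5]
opening: 0.552
finger_force: 0.0
```

```bash
python3 - <<'E'
from fit import *
c=grab('wrist'); np.savez('pics/w4.npz',**{k:np.array(v) for k,v in c.items()})
s=get_state(); print(s['eef_pos'],s['time'],s['tcp_rot'])
L=LID[:2]; p0=[.4436,.144,.059,np.radians(12.2)]
q=proj(c,np.vstack([pose(p0,B) for B in L])); print(q.min(0),q.max(0))
x0,y0=(q.min(0)-6).astype(int);x1,y1=(q.max(0)+7).astype(int);w=(x0,y0,x1,y1)
m=softmask(c,w); x,f=fit([(c,w,m)],L,p0); print(x.round(4),np.degrees(x[3]),f)
g=cv2.resize(c['color'][y0-5:y1+25,x0-10:x1+10],None,fx=8,fy=8,interpolation=cv2.INTER_CUBIC); cv2.imwrite('pics/lid4.png',np.clip(g[:600,:800]*1.5,0,255).astype(np.uint8)); print(g.shape)
E
```

```text
[0.44927365 0.11589299 0.2204964 ] 17.325 [6.28692031e-01 7.77654279e-01 1.98894975e-04 3.36561081e-04]
[312.45557258 129.075942  ] [341.60235766 177.99208594]
[0.4432 0.1453 0.0686 0.2138] 12.24940639816811 0.009217245160687242
(728, 496, 3)
```

jog_arm(
  deltas="-0.15 0.7 0 0 0 0;-0.13 0.7 0 0 0 0;0 0 -1 0 0 0;0 0 -1 0 0 0;0 0 -1 0 0 0;0 0 -1 0 0 0;0 0 -1 0 0 0;0 0 -1 0 0 0;0 0 -1 0 0 0;0 0 -1 0 0 0;0 0 -0.5 0 0 0;0 0 -0.4 0 0 0;0 0 0 0 0 0;0 0 0 0 0 0",
)

```text
time: 19.08
eef_pos: [0.4439, 0.1445, 0.0427]
tcp_rot: [0.628, 0.778, 0.0, 0.0]
contact_force: [0.5, -0.4, 0.8]
opening: 0.547
finger_force: 0.0
```

jog_arm(
  deltas="0 0 -0.05 0 0 0;0 0 0 0 0 0;0 0 0 0 0 0;0 0 0 0 0 0;0 0 0 0 0 0;0 0 0 0 0 0",
  gripper=0,
  squeeze=40,
)

```text
time: 19.82
eef_pos: [0.4439, 0.1444, 0.0417]
tcp_rot: [0.628, 0.778, 0.0, 0.0]
contact_force: [-0.5, -0.4, 5.1]
opening: 0.277
finger_force: 40.1
```

jog_arm(
  deltas="0 0 0.2 0 0 0;0 0 0.5 0 0 0;0 0 0.8 0 0 0;0 0 1 0 0 0;0 0 1 0 0 0;0 0 1 0 0 0;0 0 0.5 0 0 0;0 0 0 0 0 0;0 0 0 0 0 0",
)

```text
time: 20.95
eef_pos: [0.4427, 0.1443, 0.1404]
tcp_rot: [0.628, 0.778, -0.001, -0.001]
contact_force: [0.0, -0.4, -1.1]
opening: 0.273
finger_force: 39.7
```

jog_arm(
  deltas="0 0 0.5 0 0 0;0 0 1 0 0 0;0 0 1 0 0 0;0.1 -0.4 1 0 0 0;0.15 -0.7 1 0 0 0;0.2 -0.9 1 0 0 0;0.2 -1 0 0 0 0;0.2 -1 0 0 0 0;0.2 -1 0 0 0 0;0.2 -1 0 0 0 0;0.2 -1 0 0 0 0;0.2 -1 0 0 0 0;0.2 -1 0 0 0 0;0.2 -1 0 0 0 0;0.2 -1 0 0 0 0;0.2 -1 0 0 0 0;0.2 -1 0 0 0 0;0.2 -1 0 0 0 0;0.2 -1 0 0 0 0;0.2 -1 0 0 0 0",
)

```text
time: 23.45
eef_pos: [0.5086, -0.177, 0.2511]
tcp_rot: [0.628, 0.778, -0.0, -0.0]
contact_force: [0.6, 0.5, -0.2]
opening: 0.278
finger_force: 39.7
```

jog_arm(
  deltas="0.2 -1 0 0 0 0;0.2 -1 0 0 0 0;0.2 -1 0 0 0 0;0.2 -0.7 0 0 0 0;0.1 -0.4 0 0 0 0;0 0 0 0 0 0;0 0 0 0 0 0",
)

```text
time: 24.32
eef_pos: [0.5263, -0.2571, 0.2511]
tcp_rot: [0.628, 0.778, 0.0, -0.0]
contact_force: [-0.3, -0.0, -0.4]
opening: 0.272
finger_force: 39.7
```

Remaining: dx +0.0006, dy −0.0166, dz −0.1454.

jog_arm(
  deltas="0.02 -0.5 0 0 0 0;0.01 -0.33 0 0 0 0;0 0 -0.5 0 0 0;0 0 -0.8 0 0 0;0 0 -0.8 0 0 0;0 0 -0.8 0 0 0;0 0 -0.8 0 0 0;0 0 -0.8 0 0 0;0 0 -0.8 0 0 0;0 0 -0.8 0 0 0;0 0 -0.6 0 0 0;0 0 -0.4 0 0 0;0 0 -0.17 0 0 0;0 0 0 0 0 0;0 0 0 0 0 0;0 0 0 0 0 0",
)

```text
time: 26.32
eef_pos: [0.5272, -0.2744, 0.1063]
tcp_rot: [0.628, 0.778, 0.0, 0.001]
contact_force: [0.1, 0.3, -0.4]
opening: 0.277
finger_force: 39.7
```

```bash
python3 - <<'E'
from h import *
s=grab('scene');t=grab('top');w=grab('wrist'); st=get_state(); print(st['eef_pos'],st['tcp_rot'],st['contact_force'],st['time'])
im=np.zeros((600,800,3),np.uint8)
im[:300,:400]=cv2.resize(s['color'][120:195,210:310],(400,300),interpolation=cv2.INTER_CUBIC)
im[:300,400:]=cv2.resize(t['color'][170:260,420:540],(400,300),interpolation=cv2.INTER_CUBIC)
im[300:,:400]=cv2.resize(w['color'][190:340,226:426],(400,300),interpolation=cv2.INTER_CUBIC)
im[300:,400:]=cv2.resize(w['color'],(400,250))[:250].repeat(1,0) if 0 else cv2.resize(w['color'],(400,300))
cv2.imwrite('pics/fin.png',np.clip(im*1.8,0,255).astype(np.uint8))
E
```

```text
[ 0.52702989 -0.27429925  0.10599716] [6.28326166e-01 7.77949983e-01 2.25618517e-05 2.28941882e-04] [-0.09925975  0.24470896 -1.6510638 ] 26.475
```

View pics/fin.png

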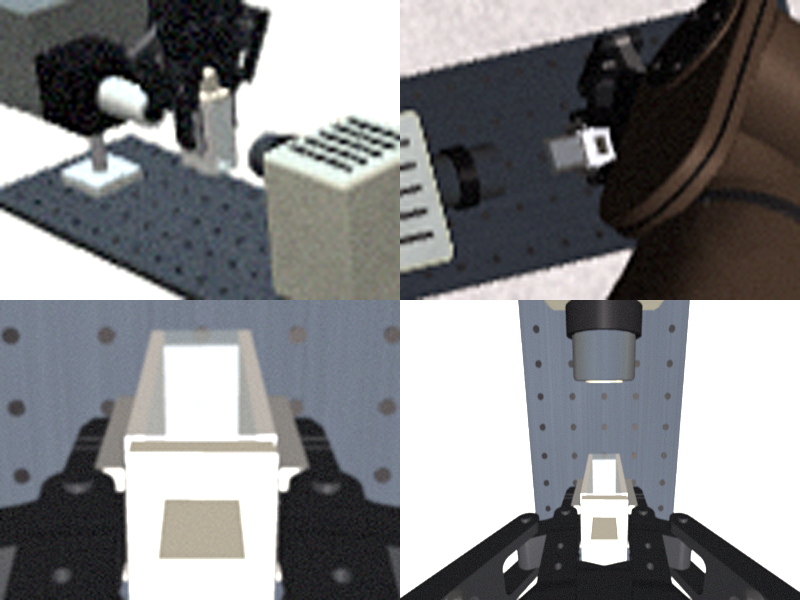

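The capped cuvette is held upright between the tubes, in line with the beam, with the lid flush on its rim. I hand it in.

```bash
python3 -c "
from plant import ctrl; print(ctrl.sign_off())"
```

```text
the job is handed in; nothing more can be done
None
```

The job is handed in at about 26.5 s: the lid is on the cuvette, and the arm holds the capped cuvette by its frosted faces at the measured beam midpoint, within about 1 mm by the arm's own reading; the judge gave no verdict.

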